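Free the funnel and open the push-and-turn descaler bottle

ROBOT

A 6-joint arm with a two-finger parallel gripper is mounted at the origin on the work surface. World frame = base frame: x ahead of the robot, y to its left, z up, the work surface at z = 0. Lengths are in m, angles in degrees, forces in N, time in s.
With the tool pointing down it reaches from about 0.35 to 0.975 m from the base axis. Payload 4.9 kg.
Tool frame: the origin (TCP) lies midway between the tips of the shut fingers; the grasp point (between the pads) lies 19 mm behind it; z points along the fingers, y is the direction in which the jaws open and shut (so a half turn about z gives the same grasp; the last joint's range is limited). The gripper opens to 85 mm and grips with 20 to 120 N. Pads are 22 mm wide; open, the fingers measure 114 mm over their backs; the gripper's body (76 mm by 85 mm) begins 54 mm behind the grasp point. The pads swing forward as they close: fully open they stand 13 mm farther back than shut.
Start: joints at [66.062, 3.019, 92.412, -0, 84.569, -6.818], TCP at [0.184, 0.597, 0.231] pointing down, gripper open.
Joint ranges: [-172.51, 172.51], [-57.92, 126.97], [3.15, 148.05], [-58.71, 238.71], [5.1, 150.11], [-179.66, 179.66]. Speed limits (degrees/s): [147.25, 147.25, 180, 180, 180, 180].

INTERFACE

Orientations are given as a 3x3 rotation matrix whose columns are the frame's x, y, z axes.
In Python, from bench import state, read_camera, camera_model, hand_in gives the robot as it stands.
- The arm moves only by the shell command python3 -m handwheel 'ROWS' [FORCE]. ROWS is a JSON object of lists of equal length, an entry for each row: "travel": the shift along the tool's x, y, z in mm, a list of three; "turn": the turn, a rotation vector about the tool's x, y, z in rad, a list of three; "grip": the finger opening in mm, from 0 to 85.4. A call has exactly 8 rows; each row shifts and turns the commanded pose from where the row before left it, along the tool's axes as they then stand; what a row does not reach is not made up. A row lasts 1/8 s, in which the tool goes at most 62.5 mm and 10.7 degrees, less where a joint would pass 70% of its speed; a pose out of reach is approached as far as the arm can. A call with a gripper value outside its range is refused whole. The fingers move at their own pace and stop on an object; FORCE is the grip in N (left out, the last holds). Time passes only in rows, so rows that do not move let the fingers close, or fill a call up. It gives the time, the measured TCP pose, the force and the opening at its end, in the units of the state.
- state(): the state, without advancing time (a new reading comes with each control period).
- read_camera(name): name is "scene" or "top"; returns the picture (480x640x3 uint8, red, green, blue); there is no depth.
- camera_model(name): a dict with "fov_y" (degrees; the focal length in pixels is half the picture's height over the tangent of half this angle, whatever the lens; pixels are square), "cx", "cy" (the principal point, pixels), "R" (3x3) and "t" (3): a world point X has camera coordinates R X + t. Camera axes: x right, y down, z forward; pixel columns grow to the right and rows downward; lengths in m; the calibration is good to about 2 mm. A picture is of the moment at which its call begins. camera_model takes no time and is no camera call.
- hand_in(): hands the job in, once; it reports no verdict.
The state is a dict: "time": time; "joints": joint angles; "qvel": joint speeds; "joint_efforts": joint torques, N m; "eef_pos": TCP position; "eef_rot": TCP orientation; "ft_force": force on the tool from outside, world axes, zero at the start; "moment": the same for the moment, N m; "finger_gap": opening from 0.0 (shut) to 1.0 (fully open).
Only numpy, scipy, OpenCV 4.12 (cv2) and the standard library are available. Lean on these libraries where they do the work, as an engineer would, in place of code of your own. Each camera call takes 0.05 s, during which the arm holds its last target. There are 200 camera calls.

TASK

Someone left the red funnel upside down over the cap of the blue descaler bottle: lift it off and thread it, still upside down, all the way down onto the steel drying post, and let go of it. Then open the bottle: press the white safety cap down, twist it a quarter turn anticlockwise (seen from above) while it is pressed, and lift it off. Finish while still holding the cap level in the gripper, straight above the bottle with a few centimetres of air between cap and neck, and leave the other things on the ledge where they stand.

Things in the scene. Friction and masses are not known exactly. Their poses are not given: they have to be found in the camera images.
- bottle: blue round bottle with a paper band, clamped in a steel holder screwed to the ledge: it does not move or turn. Origin on its axis at ledge level, z up. Body 100 mm across (clamp ring 106 mm across; square foot plate 120 mm x 4 mm); flat shoulder 75 mm up, above it a neck at most 34 mm across. Its yaw varies; a white tick on the shoulder lies on its +x side.
- neck_top (a point): top of the bottle's neck, on its axis, 122 mm above the ledge: a spring disc that pushes the cap up. Pressing the cap takes 3.5 N to start, 6 N at 5 mm, 7.3 N at the stop, 7.5 mm down. Pressed over 5 mm (go for 6 to 7) the cap turns anticlockwise; turned 55 to 120 degrees from its locked yaw (75 to 90 is good) it is free; it must rise 29 mm to clear the neck.
- cap_center (a point): centre (half-way up, on the axis) of the white round safety cap, 44 mm across (45 over its ribs), 34 mm tall, about 30 g; z up along its axis, x to the orange mark on its top. At the start it is locked, its x along the bottle's x, its lower edge 18 mm above the bottle's shoulder, this centre 110 mm above the ledge. Grip it across its round wall, at any yaw.
- funnel_center (a point): centre (half-way up, on the axis) of the see-through red plastic funnel, 135 mm tall, about 50 g, upside down over the cap, its wide mouth (88 mm across) on the bottle's shoulder; z up to the spout. From the mouth up: straight wall to 18 mm, cone to 90 mm, then the spout, 20 to 21 mm across outside, 14 mm inside, to 135 mm (67.5 mm above this point). Grip it by the spout.
- funnel_rim (a point): centre of the funnel's wide mouth, in the plane of its rim (67.5 mm below the funnel's centre).
- post: drying post, fixed to the ledge: wooden disc 110 mm across and 10 mm thick with an upright steel rod of 10 mm diameter in its middle. Origin on the axis at ledge level, z up. With the funnel fully down its rim lies on the disc and the rod stands inside the spout.
- post_tip (a point): rounded upper end of the post's rod, 130 mm above the ledge.
- spice_jar: bystander: glass spice jar with dark lid, 50 mm across, 78 mm tall; origin under its centre.
- measuring_cup: bystander: small steel measuring cup, 62 mm across, 50 mm tall, flat handle reaching 84 mm from its axis along its x; origin under its centre.
- spoon_rest: bystander: square white ceramic spoon rest, 100 mm x 100 mm x 14 mm; origin under its centre.
- honey_dipper: bystander: wooden honey dipper 185 mm long, lying across the spoon rest along its y; origin near its middle, at its stick's underside.
Not all that is in view belongs to the job. Leave any yellow look-alike of the bottle alone. What is shaped like the part that bears funnel_center but purple is not meant.

How it is judged (in metres and radians):
On the way, in this order (a step that is already met when the one before it is completed fails the run):
1. the funnel is fully down on the drying post and let go (horizontal distance between funnel_rim and post below 0.012 m and z of funnel_rim in the frame of post below 0.016 m and angle between funnel_center's own z axis and vertical below 0.12 rad and contact force between the fingers and funnel below 0.1 N), for 0.1 s.
2. the cap is pressed down on the bottle (z of cap_center in the frame of bottle below 0.1065 m), for 0.02 s.
3. the cap, still on the neck, has been turned free (angle between the x axis of cap_center and the x axis of bottle, either way round above 0.8 rad and z of cap_center in the frame of bottle below 0.118 m and horizontal distance between cap_center and neck_top below 0.006 m), for 0.02 s.
At the end, for the whole second after the job is handed in: Cap held still in the fingers (over 1 N), within 0.3 rad of level, within 25 mm of the bottle axis, centre 149 mm or more above the ledge (10 mm of air), off the bottle; funnel let go, upside down on the post: 12 mm of centre, rim at most 6 mm above the disc, tilt under 0.12 rad (all of step 1 and z of cap_center in the frame of bottle above 0.149 m and horizontal distance between cap_center and neck_top below 0.025 m and angle between cap_center's own z axis and vertical below 0.3 rad and linear speed of cap below 0.03 m/s and contact force between the fingers and cap above 1 N and contact force between cap and bottle below 0.1 N); the arm keeps its last pose, push and grip.
It fails at once if the spice jar was shifted by more than 30 mm or tipped over (distance of spice_jar from where it was at the start of the episode above 0.03 m or angle between spice_jar's own z axis and vertical above 0.5 rad).
It fails at once if the measuring cup was shifted by more than 30 mm or tipped over (distance of measuring_cup from where it was at the start of the episode above 0.03 m or angle between measuring_cup's own z axis and vertical above 0.5 rad).
It fails at once if the spoon rest was shifted by more than 30 mm or tipped over (distance of spoon_rest from where it was at the start of the episode above 0.03 m or angle between spoon_rest's own z axis and vertical above 0.5 rad).
It fails at once if the honey dipper was shifted by more than 30 mm (distance of honey_dipper from where it was at the start of the episode above 0.03 m).
It also fails if it takes over 54 s, if anything falls off the work surface, if the arm or the gripper's body presses on something with over 40 N, if the wrist force passes 120 N, or if a joint passes its speed limit or range.

## Working session

There is one attempt and no reset: what is moved stays moved. The work goes in short steps, Python scripts to look and compute and a shell command to move; the robot and the scene stay as the last step left them, time stands still between calls to the robot, and variables do not carry over. Pictures are saved under pics/ and viewed, about 8 in all and at most 12, crops included, and the job is handed in when it is done.

```bash
ls; mkdir -p pics
python3 - <<'E'
from bench import *
import cv2
s=state();print({k:s[k] for k in ('time','eef_pos','eef_rot','finger_gap','ft_force')})
for n in('scene','top'):
    cv2.imwrite(f'pics/{n}0.png',read_camera(n)[:,:,::-1]);print(n,camera_model(n))
E
```

```text
pics
{'time': 0.0, 'eef_pos': array([0.18374279, 0.5967329 , 0.23006279]), 'eef_rot': array([[-9.55686061e-01,  2.94386651e-01, -8.07978979e-04],
       [ 2.94387677e-01,  9.55684249e-01, -1.87419013e-03],
       [ 2.20436227e-04, -2.02899644e-03, -9.99997917e-01]]), 'finger_gap': 1.0030603372905058, 'ft_force': array([-0.49410507,  0.17392405, -0.68853189])}
scene {'fov_y': 49.51474106118682, 'cx': 318.4710459835006, 'cy': 241.96529370754945, 'R': array([[-0.16275385,  0.98666322, -0.00262361],
       [ 0.78950877,  0.12863675, -0.60010707],
       [-0.59176608, -0.0997411 , -0.79991538]]), 't': array([ 0.02042989, -0.37628517,  1.49591926])}
top {'fov_y': 44.1142322246525, 'cx': 318.37304813674353, 'cy': 229.6570846789203, 'R': array([[-0.00132355, -0.99997045, -0.0075729 ],
       [-0.98127001,  0.00275751, -0.19261767],
       [ 0.19263286,  0.00717612, -0.98124466]]), 't': array([0.10365445, 0.58359804, 1.33803213])}
```

View pics/scene0.png

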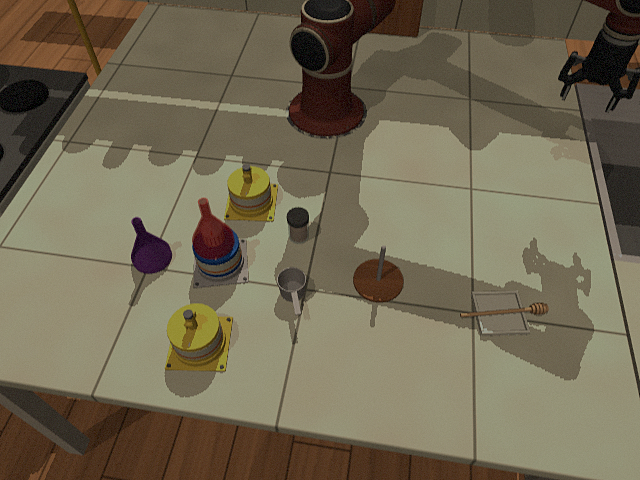

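View pics/top0.png

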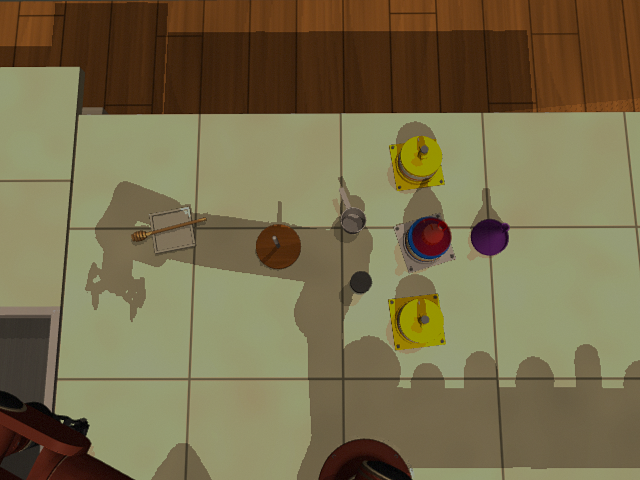

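Scene view: red funnel spout top about (204,200), bottle about (220,260), post rod tip (383,247), disc (378,281). The two yellow bottles and the purple funnel are decoys. Top view: funnel about (430,237), post disc (278,247), rod tip about (275,240). Next I'll measure with crops.

```bash
cat > h.py <<'E'
import numpy as np, cv2
from bench import *
def ray(n,u,v):
    c=camera_model(n); f=240/np.tan(np.radians(c['fov_y']/2))
    d=c['R'].T@np.array([(u-c['cx'])/f,(v-c['cy'])/f,1]); return -c['R'].T@c['t'],d
def atz(n,u,v,z):
    o,d=ray(n,u,v); return o+d*(z-o[2])/d[2]
def tri(a,b):
    (o1,d1),(o2,d2)=ray('scene',*a),ray('top',*b)
    k=np.linalg.lstsq(np.c_[d1,-d2],o2-o1,rcond=None)[0]
    p,q=o1+k[0]*d1,o2+k[1]*d2; return (p+q)/2,np.linalg.norm(p-q)
def proj(n,X):
    c=camera_model(n); f=240/np.tan(np.radians(c['fov_y']/2)); p=c['R']@np.asarray(X)+c['t']
    return f*p[0]/p[2]+c['cx'],f*p[1]/p[2]+c['cy']
def crop(n,u,v,w,h,k,im=None):
    im=read_camera(n)[:,:,::-1] if im is None else im
    return cv2.resize(im[v:v+h,u:u+w],None,fx=k,fy=k,interpolation=cv2.INTER_CUBIC)
E
python3 - <<'E'
from h import *
s=cv2.imread('pics/scene0.png');t=cv2.imread('pics/top0.png')
# crops: each 65x48 px... tiles 400x300, factor 4 -> 100x75
A=crop('',165,190,100,75*1,4,s);B=crop('',385,200,100,75,4,t)
C=crop('',335,235,100,75,4,s);D=crop('',230,205,100,75,4,t)
cv2.imwrite('pics/c1.png',np.vstack([np.hstack([A,B]),np.hstack([C,D])]))
def cen(im,box,f):
    u,v,w,h=box;p=im[v:v+h,u:u+w].astype(int);m=f(p[...,0],p[...,1],p[...,2]).astype(np.uint8)
    n,l,st,c=cv2.connectedComponentsWithStats(m);i=1+st[1:,4].argmax();return c[i]+[u,v],st[i]
wood=lambda b,g,r:(r>1.5*b)&(r-b>40)
a,sa=cen(s,(335,235,100,75),wood);b,sb=cen(t,(240,215,70,65),wood)
print('disc',a,sa,atz('scene',*a,.01),b,sb,atz('top',*b,.01))
red=lambda b,g,r:(r>2*g)&(r>2*b)&(r>60)
a,sa=cen(s,(165,190,100,75),red);b,sb=cen(t,(385,200,75,75),red);print('red',a,sa,b,sb)
for p in[(378,281)]:print(atz('scene',*p,.01))
E
```

```text
disc [377.70080863 280.77628032] [  19   24   49   43 1484] [0.55860506 0.20263313 0.01      ] [278.01497396 246.01627604] [  16    9   45   45 1536] [0.55291609 0.20070709 0.01      ]
red [209.34       232.12952381] [  28   11   40   58 1050] [433.16798196 238.58511838] [ 29  19  37  37 887]
[0.55907701 0.20333309 0.01      ]
```

View pics/c1.png

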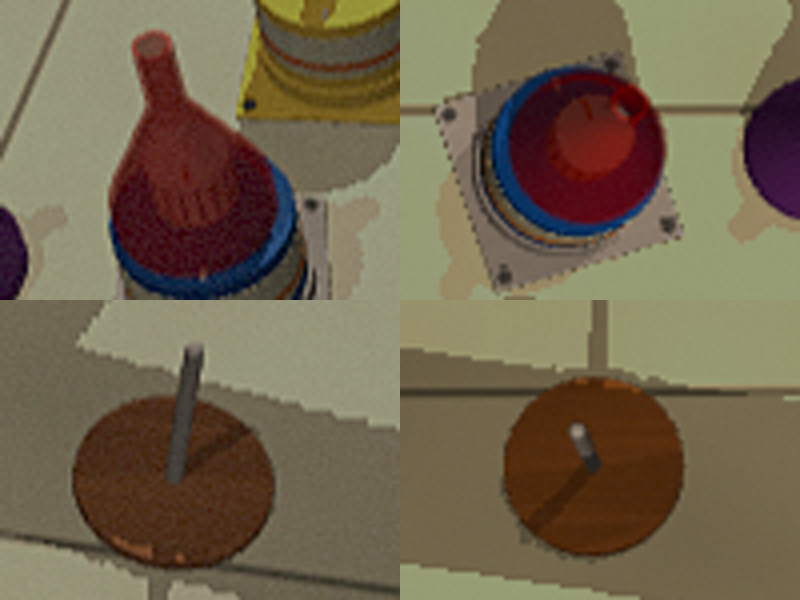

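Crops: post tip at scene (383,246.5) and top (273.5,237). Spout end at scene (203.5,199.7) and top (442,226). Foot-plate bolts centre at top (424.3,242.1).

Run:
```python
from h import *
P=lambda x,y,u,v:((x+.5)/4-.5+u,(y+.5)/4-.5+v)
print('tip',tri(P(193,347-300,335,235),P(576,431-300,130,205)), atz('scene',*P(193,47,335,235),.13),atz('top',*P(576,131,130,205),.13))
print('disc',atz('scene',*P(173.5,178,335,235),.01),atz('top',*P(593,167,130,205),.01))
a,b=P(155,40,165,190),P(630,105,285,200)
print('spout',tri(a,b),atz('scene',*a,.21),atz('top',*b,.21))
print('rim',atz('top',*P(588,152,285,200),.078));
bl=[atz('top',*P(x,y,285,200),.005) for x,y in((449,115),(612,64),(668,225),(505,276))];print('plate',np.mean(bl,0),bl)
print('jar',atz('top',361,282,.078),'cup',atz('top',353,220,.05))
for z,n in((.13,'tip'),(.01,'d')):print(n,proj('scene',[.555,.2,z]),proj('top',[.555,.2,z]))
```

```text
tip (array([0.5525607 , 0.20182731, 0.12842903]), np.float64(0.00031171220627097026)) [0.55372361 0.20193706 0.13      ] [0.55228023 0.20153895 0.13      ]
disc [0.55422829 0.20287126 0.01      ] [0.55203545 0.20103622 0.01      ]
spout (array([ 0.56005025, -0.15540677,  0.21354871]), np.float64(0.002798589874149253)) [ 0.55709463 -0.15548815  0.21      ] [ 0.56113483 -0.15753041  0.21      ]
rim [ 0.56022153 -0.15929624  0.078     ]
plate [ 0.56278725 -0.15458526  0.005     ] [array([ 0.59669865, -0.08900814,  0.005     ]), array([ 0.62829657, -0.18971217,  0.005     ]), array([ 0.52848339, -0.21954536,  0.005     ]), array([ 0.4976704 , -0.12007536,  0.005     ])]
jar [0.45788942 0.00532256 0.078     ] cup [0.60834544 0.02025898 0.05      ]
tip (np.float64(381.852953095879), np.float64(246.75566394979623)) (np.float64(274.33195234466837), np.float64(236.1714404406778))
d (np.float64(376.65773044520313), np.float64(279.2401251702315)) (np.float64(278.31650977563135), np.float64(245.16782241841074))
```

```bash
python3 -m handwheel '{"travel":[[-58,-5.4,-5],[-58,-5.4,-5],[-58,-5.4,-5],[-58,-5.4,-5],[-58,-5.4,-5],[-58,-5.4,-5],[-58,-5.4,0],[-58,-5.4,0]],"turn":[[0,0,0.0965],[0,0,0.0965],[0,0,0.0965],[0,0,0.0965],[0,0,0.0965],[0,0,0.0965],[0,0,0.0965],[0,0,0.0965]],"grip":[60,60,60,60,60,60,60,60]}' 60
```

```text
time: 1.1
eef_pos: [0.5238, 0.2925, 0.2608]
eef_rot: [[-0.477, 0.879, -0.001], [0.879, 0.477, -0.0], [0.0, -0.001, -1.0]]
ft_force: [1.1, -0.6, 0.1]
finger_gap: 0.706
```

```bash
cat >> h.py <<'E'
def go(x,y,z):
    s=state(); R=s['eef_rot']; d=(np.array([x,y,z])-s['eef_pos'])*1000
    print('tcp',s['eef_pos'].round(4),'travel',(R.T@d).round(1),'rotvec to vertical',cv2.Rodrigues(R.T@upright(R))[0].ravel().round(4),'F',s['ft_force'].round(2),'gap',round(s['finger_gap']*85.4,1),'q',s['joints'].round(1),'t',s['time'])
def upright(R):
    y=R[:,1]*[1,1,0]; y/=np.linalg.norm(y); z=np.array([0,0,-1.]); return np.c_[np.cross(y,z),y,z]
E
python3 -m handwheel '{"travel":[[-58,-5,0],[-58,-5,0],[-58,-5,0],[-58,-5,0],[-58,-5,0],[-58,-5,0],[-58,-5,0],[-58,-5,0]],"turn":[[0,0,0.0978],[0,0,0.0978],[0,0,0.0978],[0,0,0.0978],[0,0,0.0978],[0,0,0.0978],[0,0,0.0978],[0,0,0.0978]],"grip":[60,60,60,60,60,60,60,60]}' 60
python3 -c "
from h import *
go(.5605,-.157,.24)
a=crop('scene',165,150,100,112,4);b=crop('top',385,180,100,112,4);cv2.imwrite('pics/c2.png',np.hstack([a,b]))"
```

```text
time: 2.1
eef_pos: [0.5548, -0.1604, 0.2606]
eef_rot: [[0.282, 0.959, -0.001], [0.959, -0.282, 0.0], [0.0, -0.001, -1.0]]
ft_force: [0.4, -0.6, -0.5]
finger_gap: 0.699
tcp [ 0.5548 -0.1604  0.2606] travel [ 4.9  4.5 20.6] rotvec to vertical [-0.0008 -0.0001 -0.    ] F [ 0.41 -0.64 -0.48] gap 59.7 q [-23.5  -4.3  96.9   0.   87.5  -7.1] t 2.1
```

View pics/c2.png

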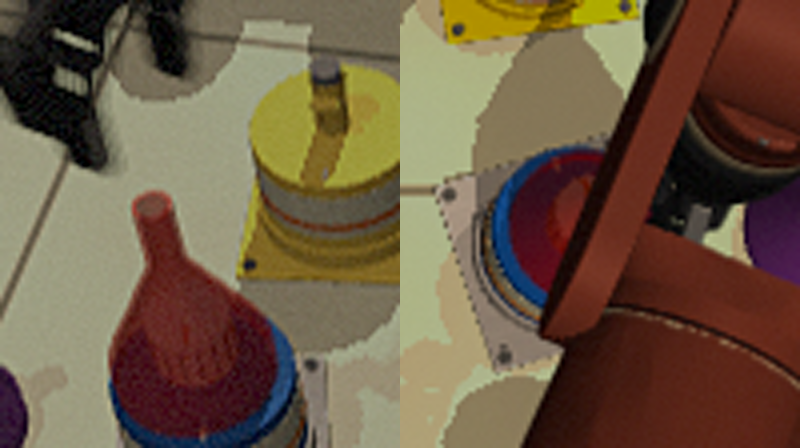

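Fingers open just above the spout: tips at crop (95,165) and (175,70), i.e. scene (188.5,191) and (208.5,167). Spout end at crop (153,205), unchanged. I'll move over the axis and check the tips against projection.

```bash
python3 -c "
from h import *
R=state()['eef_rot'];p=np.array([.5548,-.1604,.265])
for k in(-.035,.035):
    u,v=proj('scene',p+k*R[:,1]);print(4*(u-165),4*(v-150))
"
python3 -m handwheel '{"travel":[[4.9,4.5,0],[0,0,5],[0,0,5],[0,0,5],[0,0,5],[0,0,0],[0,0,0],[0,0,0]],"turn":[[0,0,0],[0,0,0],[0,0,0],[0,0,0],[0,0,0],[0,0,0],[0,0,0],[0,0,0]],"grip":[60,60,60,60,60,60,60,60]}' 60
python3 -c "
from h import *
go(.5605,-.157,.178)
a=crop('scene',165,130,100,100,6);cv2.imwrite('pics/c3.png',a)"
```

```text
165.16863025484326 66.99999408640201
80.4652564725742 165.3114156256919
time: 3.2
eef_pos: [0.5613, -0.1553, 0.2417]
eef_rot: [[0.279, 0.96, 0.001], [0.96, -0.279, -0.0], [-0.0, 0.001, -1.0]]
ft_force: [0.0, 0.1, 0.3]
finger_gap: 0.699
tcp [ 0.5613 -0.1553  0.2417] travel [-1.8 -0.4 63.7] rotvec to vertical [ 0.0006  0.0001 -0.    ] F [0.04 0.07 0.35] gap 59.7 q [-22.8  -3.1  97.5  -0.   85.5  -6.6] t 3.2
```

View pics/c3.png

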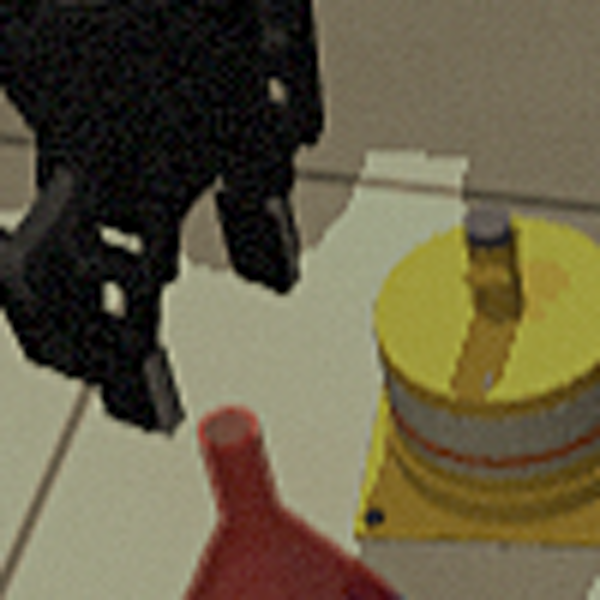

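The tips match their projection, and the jaws straddle the spout end (crop (230,430), scene (203,201)). Going down to grip.

```bash
python3 -m handwheel '{"travel":[[-1.8,-0.4,8],[0,0,12],[0,0,12],[0,0,12],[0,0,12],[0,0,11],[0,0,0],[0,0,0]],"turn":[[0,0,0],[0,0,0],[0,0,0],[0,0,0],[0,0,0],[0,0,0],[0,0,0],[0,0,0]],"grip":[60,60,60,60,60,60,60,60]}' 40
python3 -m handwheel '{"travel":[[0,0,0],[0,0,0],[0,0,0],[0,0,0],[0,0,0],[0,0,0],[0,0,0],[0,0,0]],"turn":[[0,0,0],[0,0,0],[0,0,0],[0,0,0],[0,0,0],[0,0,0],[0,0,0],[0,0,0]],"grip":[10,10,10,10,10,10,10,10]}' 40
python3 -c "
from h import *
go(.5605,-.157,.29)"
```

```text
time: 4.25
eef_pos: [0.5606, -0.157, 0.1747]
eef_rot: [[0.279, 0.96, 0.001], [0.96, -0.279, -0.0], [-0.0, 0.001, -1.0]]
ft_force: [0.9, 0.6, 0.1]
finger_gap: 0.702
time: 5.25
eef_pos: [0.561, -0.1571, 0.1753]
eef_rot: [[0.279, 0.96, 0.002], [0.96, -0.279, -0.001], [-0.0, 0.002, -1.0]]
ft_force: [0.9, 0.3, 5.0]
finger_gap: 0.393
tcp [ 0.561  -0.1571  0.1753] travel [-1.000e-01 -3.000e-01 -1.147e+02] rotvec to vertical [ 0.0021  0.0002 -0.    ] F [0.92 0.3  5.01] gap 33.5 q [-23.   -0.5 101.4   0.   78.9  -6.8] t 5.25
```

```bash
python3 -m handwheel '{"travel":[[0,0,0],[0,0,0],[0,0,0],[0,0,0],[0,0,0],[0,0,0],[0,0,0],[0,0,0]],"turn":[[0,0,0],[0,0,0],[0,0,0],[0,0,0],[0,0,0],[0,0,0],[0,0,0],[0,0,0]],"grip":[10,10,10,10,10,10,10,10]}' 40
python3 -c "
from h import *
go(.5605,-.157,.29)"
```

```text
time: 6.25
eef_pos: [0.561, -0.1571, 0.1753]
eef_rot: [[0.279, 0.96, 0.002], [0.96, -0.279, -0.001], [-0.0, 0.002, -1.0]]
ft_force: [2.1, -0.5, 5.8]
finger_gap: 0.391
tcp [ 0.561  -0.1571  0.1753] travel [-1.000e-01 -3.000e-01 -1.147e+02] rotvec to vertical [ 0.0021  0.0002 -0.    ] F [ 2.14 -0.49  5.8 ] gap 33.4 q [-23.   -0.5 101.4   0.   78.9  -6.8] t 6.25
```

```bash
python3 -c "
from h import *
a=crop('scene',165,170,100,100,6);cv2.imwrite('pics/c4.png',a)"
```

```text
(no output)
```

View pics/c4.png

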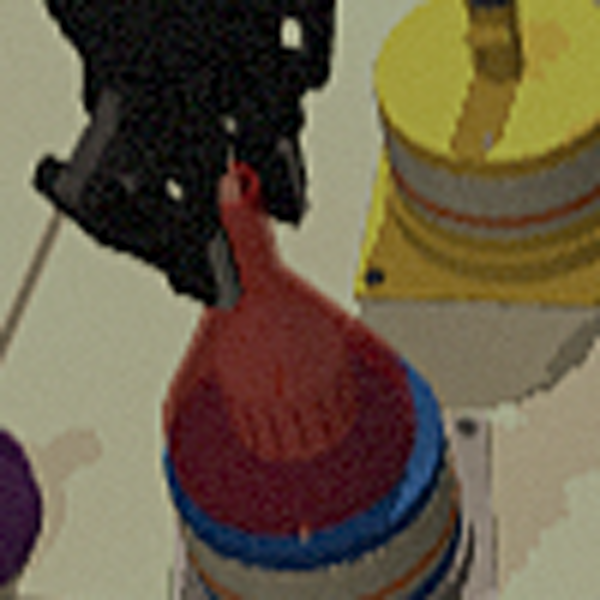

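Fingers have stalled at 33 mm, though the spout is 21 mm. Spout end has moved slightly, to crop (240,182). I'll check with an overlay of the expected geometry.

```bash
python3 -c "
from h import *
s=state();R=s['eef_rot'];p=s['eef_pos'];print(s['ft_force'],s['moment'],s['joint_efforts'].round(1))
im=cv2.imread('pics/c4.png')
def P(X):u,v=proj('scene',X);return (int(6*(u-165+.5)),int(6*(v-170+.5)))
a=np.linspace(0,6.3,40)
for r,z in((.0105,.21),(.0105,.165),(.044,.093),(.044,.075)):
    cv2.polylines(im,[np.array([P([.5605+r*np.cos(t),-.157+r*np.sin(t),z]) for t in a])],True,(0,255,0),1)
for k in(-1,1):
    q=[p+R@np.array([x,k*.0167,z]) for x,z in((-.011,0),(.011,0),(.011,-.038),(-.011,-.038))]
    cv2.polylines(im,[np.array([P(x) for x in q])],True,(255,255,0) if k>0 else (0,255,255),1)
cv2.imwrite('pics/c5.png',np.clip(im[:400]*1.6,0,255).astype(np.uint8))"
```

```text
[1.62370197 0.715811   5.67711487] [-0.07799025 -0.25465499 -0.01575447] [  0.  -32.4 -32.   -0.1   0.4  -0. ]
```

View pics/c5.png

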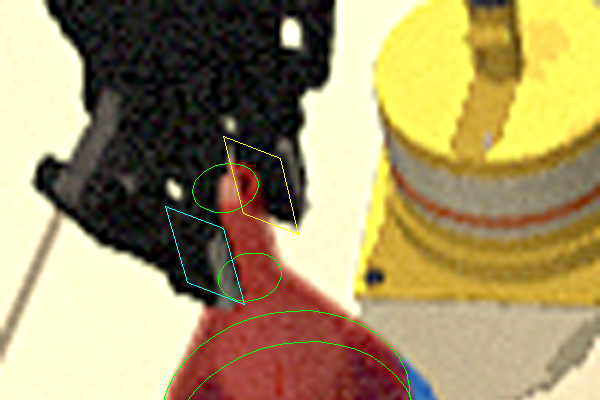

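The pads and spout lie where expected and are centred (yellow/cyan quads against the green rings). With Fz = +5 N, the likely cause is finger linkage bearing on the spout's end. I'll reopen, rise 12 mm and grip higher.

```bash
python3 -m handwheel '{"travel":[[0,0,0],[0,0,0],[0,0,0],[0,0,-6],[0,0,-6],[0,0,0],[0,0,0],[0,0,0]],"turn":[[0,0,0],[0,0,0],[0,0,0],[0,0,0],[0,0,0],[0,0,0],[0,0,0],[0,0,0]],"grip":[45,45,45,45,45,10,10,10]}' 40
python3 -m handwheel '{"travel":[[0,0,0],[0,0,0],[0,0,0],[0,0,0],[0,0,0],[0,0,0],[0,0,0],[0,0,0]],"turn":[[0,0,0],[0,0,0],[0,0,0],[0,0,0],[0,0,0],[0,0,0],[0,0,0],[0,0,0]],"grip":[10,10,10,10,10,10,10,10]}' 40
python3 -c "
from h import *
go(.5605,-.157,.30);print(state()['moment'])
a=crop('scene',165,170,100,75,8);cv2.imwrite('pics/c6.png',np.clip(a*1.6,0,255))"
```

```text
time: 7.3
eef_pos: [0.5613, -0.1572, 0.1878]
eef_rot: [[0.279, 0.96, 0.003], [0.96, -0.279, -0.001], [-0.0, 0.003, -1.0]]
ft_force: [1.6, -1.0, 4.4]
finger_gap: 0.318
time: 8.3
eef_pos: [0.5613, -0.1572, 0.1878]
eef_rot: [[0.279, 0.96, 0.003], [0.96, -0.279, -0.001], [-0.0, 0.003, -1.0]]
ft_force: [0.5, 0.0, 5.1]
finger_gap: 0.319
tcp [ 0.5613 -0.1572  0.1878] travel [-1.000e-01 -5.000e-01 -1.122e+02] rotvec to vertical [ 0.0031  0.0003 -0.    ] F [0.54 0.04 5.14] gap 27.3 q [-23.   -1.  100.7   0.   80.1  -6.8] t 8.3
[-9.18498456e-02 -2.07793841e-01 -6.75753665e-06][ WARN:0@1.265] global loadsave.cpp:1063 imwrite_ Unsupported depth image for selected encoder is fallbacked to CV_8U.
```

View picture.

View pics/c6.png

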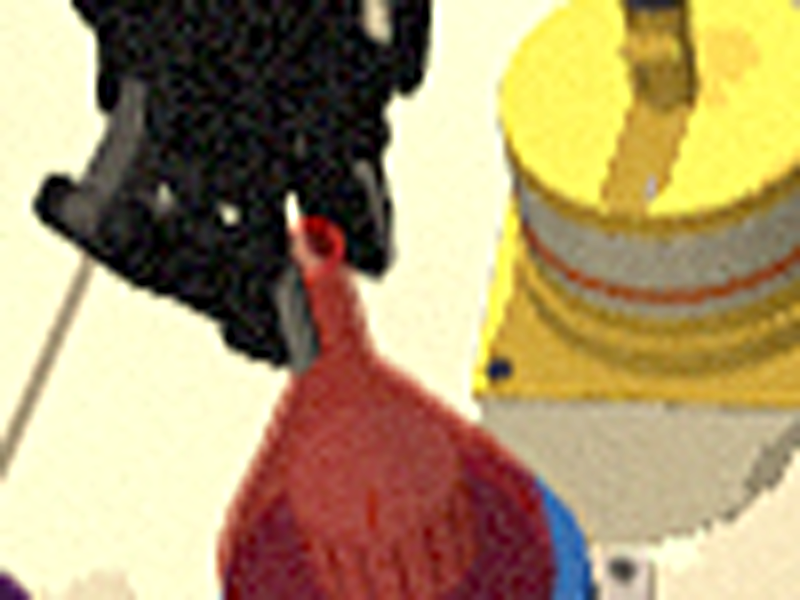

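Rim at scene (204.6,199.5), and the near finger now touches the spout. The +5 N could simply be friction from the forward swing, so I'll do a test lift of 15 mm.

```bash
python3 -m handwheel '{"travel":[[0,0,-2],[0,0,-2],[0,0,-2],[0,0,-3],[0,0,-3],[0,0,-3],[0,0,0],[0,0,0]],"turn":[[0,0,0],[0,0,0],[0,0,0],[0,0,0],[0,0,0],[0,0,0],[0,0,0],[0,0,0]],"grip":[10,10,10,10,10,10,10,10]}' 40
python3 -c "
from h import *
go(.5605,-.157,.30)
a=crop('scene',165,170,100,75,8);cv2.imwrite('pics/c7.png',cv2.convertScaleAbs(a,alpha=1.6))"
```

```text
time: 9.35
eef_pos: [0.5603, -0.1568, 0.2012]
eef_rot: [[0.279, 0.96, -0.0], [0.96, -0.279, 0.0], [0.0, -0.0, -1.0]]
ft_force: [0.4, -1.1, -0.5]
finger_gap: 0.32
tcp [ 0.5603 -0.1568  0.2012] travel [ -0.1   0.3 -98.8] rotvec to vertical [-0.0002 -0.     -0.    ] F [ 0.43 -1.06 -0.49] gap 27.3 q [-23.   -1.7 100.   -0.   81.6  -6.8] t 9.35
```

View pics/c7.png

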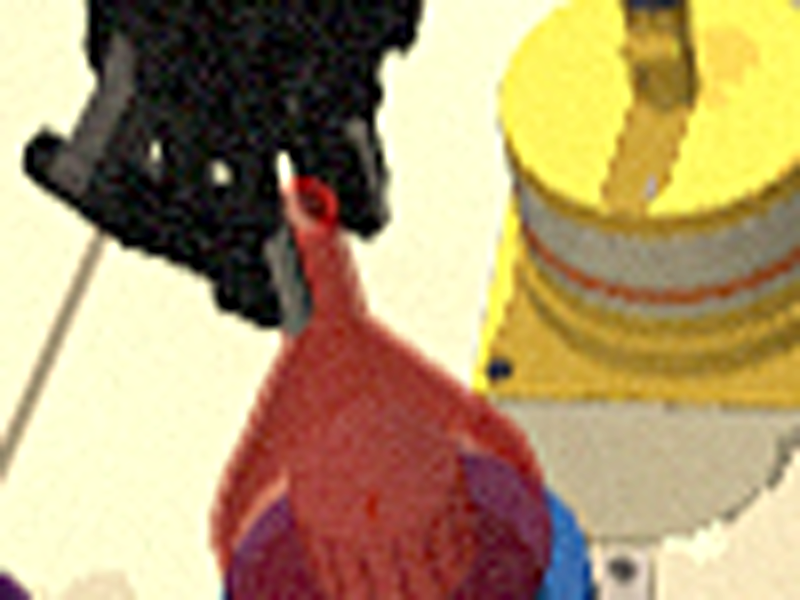

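It lifts: the spout end rose with the gripper to crop (313,203), scene (203.7,194.8), and Fz dropped to −0.5 N. Next is the funnel-axis offset from TCP and the move to the post.

```bash
python3 -m handwheel '{"travel":[[0,0,-4],[0,0,-10],[0,0,-15],[0,0,-18],[0,0,-18],[0,0,-15],[0,0,-12],[0,0,-7]],"turn":[[0,0,0],[0,0,0],[0,0,0],[0,0,0],[0,0,0],[0,0,0],[0,0,0],[0,0,0]],"grip":[10,10,10,10,10,10,10,10]}' 40
python3 -c "
from h import *
print(atz('scene',203.7,194.8,.2234))
go(.553,.2019,.30)"
```

```text
time: 10.4
eef_pos: [0.5605, -0.1569, 0.3013]
eef_rot: [[0.279, 0.96, 0.001], [0.96, -0.279, -0.0], [-0.0, 0.001, -1.0]]
ft_force: [-0.2, -0.3, -1.2]
finger_gap: 0.319
[ 0.55610782 -0.15264496  0.2234    ]
tcp [ 0.5605 -0.1569  0.3013] travel [ 342.5 -107.1    1.2] rotvec to vertical [ 0.0007  0.0001 -0.    ] F [-0.21 -0.33 -1.24] gap 27.2 q [-23.   -4.7  93.4  -0.   91.2  -6.8] t 10.4
```

```bash
python3 -m handwheel '{"travel":[[25,-8,0],[45,-14,0],[55,-17,0],[55,-17,0],[55,-17,0],[50,-16,0],[35,-11,0],[22,-7,0]],"turn":[[0,0,0],[0,0,0],[0,0,0],[0,0,0],[0,0,0],[0,0,0],[0,0,0],[0,0,0]],"grip":[10,10,10,10,10,10,10,10]}' 40
python3 -m handwheel '{"travel":[[0,0,6],[0,0,6],[0,0,6],[0,0,6],[0,0,0],[0,0,0],[0,0,0],[0,0,0]],"turn":[[0,0,0],[0,0,0],[0,0,0],[0,0,0],[0,0,0],[0,0,0],[0,0,0],[0,0,0]],"grip":[10,10,10,10,10,10,10,10]}' 40
python3 -c "
from h import *
s=read_camera('scene')[:,:,::-1].copy();t=read_camera('top')[:,:,::-1].copy()
cv2.imwrite('pics/s8.png',s);cv2.imwrite('pics/t8.png',t)
go(.553,.2019,.275)
X=state()['eef_pos'];print([proj(n,X) for n in('scene','top')])
a=crop('',330,180,100,120,5,s)[:600,:400];a=cv2.resize(s[180:300,335:415],None,fx=5,fy=5,interpolation=2);b=cv2.resize(t[170:290,235:315],None,fx=5,fy=5,interpolation=2)
cv2.imwrite('pics/c8.png',cv2.convertScaleAbs(np.hstack([a,b]),alpha=1.6))"
```

```text
time: 11.4
eef_pos: [0.5523, 0.2033, 0.2997]
eef_rot: [[0.277, 0.961, -0.001], [0.961, -0.277, -0.0], [-0.0, -0.001, -1.0]]
ft_force: [-0.2, 0.1, -1.2]
finger_gap: 0.323
time: 12.4
eef_pos: [0.553, 0.2015, 0.2766]
eef_rot: [[0.279, 0.96, 0.001], [0.96, -0.279, 0.0], [0.0, 0.0, -1.0]]
ft_force: [-0.2, -1.2, -0.5]
finger_gap: 0.32
tcp [0.5529 0.2015 0.2765] travel [ 0.4 -0.   1.5] rotvec to vertical [ 0.0002 -0.0001  0.    ] F [-0.08  0.29 -0.41] gap 27.1 q [12.8 -3.3 94.4 -0.  88.9 29. ] t 12.5
[(np.float64(390.5782778019655), np.float64(197.21313777734065)), (np.float64(267.62619237114734), np.float64(223.77981989054547))]
```

View pics/c8.png

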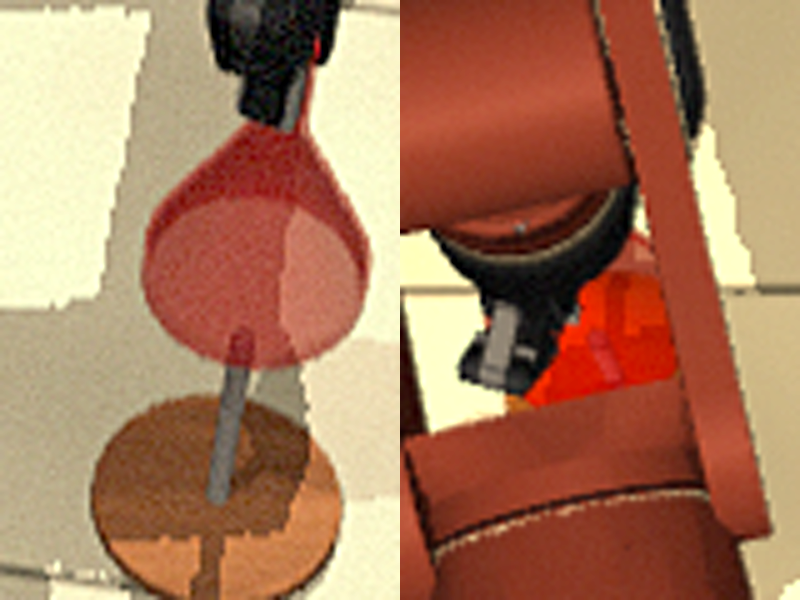

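The funnel hangs over the rod: rim ellipse centre about crop (255,281), scene (385.6,235.8); rod tip scene (383.2,246.2), visible just inside the rim. I'll compute the rim centre.

```bash
python3 -c "
from h import *
C=atz('scene',385.6,235.8,.1637);print(C)
a=np.linspace(0,6.29,200)
for c,z in ((C,.1637),([.553,.2015],.1637)):
    q=np.array([proj('scene',[c[0]+.044*np.cos(t),c[1]+.044*np.sin(t),z]) for t in a]);q=(q-[335,180]+.5)*5
    print('L',q[q[:,0].argmin()],'R',q[q[:,0].argmax()],'T',q[q[:,1].argmin()],'B',q[q[:,1].argmax()])
"
```

```text
[0.55254101 0.20391413 0.1637    ]
L [142.83250239 278.13090049] R [368.63887219 289.4155554 ] T [248.96929166 194.56986807] B [263.81201407 373.07170736]
L [136.56456914 278.26225444] R [362.35540464 289.54772129] T [242.85611345 194.6955772 ] B [257.3736465 373.2096646]
```

```bash
python3 -m handwheel '{"travel":[[-1.4,2.3,5],[0,0,16],[0,0,20],[0,0,20],[0,0,20],[0,0,18],[0,0,11],[0,0,0]],"turn":[[0,0,0],[0,0,0],[0,0,0],[0,0,0],[0,0,0],[0,0,0],[0,0,0],[0,0,0]],"grip":[10,10,10,10,10,10,10,10]}' 40
python3 -m handwheel '{"travel":[[0,0,3],[0,0,3],[0,0,3],[0,0,3],[0,0,3],[0,0,3],[0,0,0],[0,0,0]],"turn":[[0,0,0],[0,0,0],[0,0,0],[0,0,0],[0,0,0],[0,0,0],[0,0,0],[0,0,0]],"grip":[10,10,10,10,10,10,10,10]}' 40
python3 -c "
from h import *
go(.553,.2019,.124);print(state()['moment'])"
```

```text
time: 13.5
eef_pos: [0.5542, 0.1993, 0.1651]
eef_rot: [[0.279, 0.96, -0.002], [0.96, -0.279, -0.0], [-0.001, -0.002, -1.0]]
ft_force: [0.7, 0.8, -1.5]
finger_gap: 0.319
time: 14.5
eef_pos: [0.5547, 0.1995, 0.1484]
eef_rot: [[0.279, 0.96, 0.0], [0.96, -0.279, 0.0], [0.0, 0.0, -1.0]]
ft_force: [-0.3, 0.4, -0.6]
finger_gap: 0.32
tcp [0.5547 0.1995 0.1484] travel [ 1.8 -2.3 24.4] rotvec to vertical [ 0.0001 -0.0001  0.    ] F [-0.3   0.37 -0.63] gap 27.3 q [ 12.5   1.9 101.6  -0.   76.4  28.7] t 14.5
[-0.01536168 -0.01868009  0.01447581]
```

```bash
python3 -m handwheel '{"travel":[[0,0,3],[0,0,3],[0,0,3],[0,0,3],[0,0,3],[0,0,3],[0,0,0],[0,0,0]],"turn":[[0,0,0],[0,0,0],[0,0,0],[0,0,0],[0,0,0],[0,0,0],[0,0,0],[0,0,0]],"grip":[10,10,10,10,10,10,10,10]}' 40
python3 -m handwheel '{"travel":[[0,0,2],[0,0,2],[0,0,2],[0,0,1],[0,0,0],[0,0,0],[0,0,0],[0,0,0]],"turn":[[0,0,0],[0,0,0],[0,0,0],[0,0,0],[0,0,0],[0,0,0],[0,0,0],[0,0,0]],"grip":[10,10,10,10,10,10,10,10]}' 40
python3 -c "
from h import *
go(.553,.2019,.124);print(state()['moment'])"
```

```text
time: 15.5
eef_pos: [0.5548, 0.1995, 0.1304]
eef_rot: [[0.279, 0.96, 0.0], [0.96, -0.279, 0.0], [0.0, 0.0, -1.0]]
ft_force: [0.4, -0.8, -0.2]
finger_gap: 0.319
time: 16.5
eef_pos: [0.5547, 0.1994, 0.1234]
eef_rot: [[0.279, 0.96, 0.0], [0.96, -0.279, -0.0], [-0.0, 0.0, -1.0]]
ft_force: [-0.0, 0.1, 0.4]
finger_gap: 0.32
tcp [0.5547 0.1994 0.1234] travel [ 1.9 -2.3 -0.6] rotvec to vertical [ 0.0001  0.     -0.    ] F [-0.03  0.09  0.44] gap 27.3 q [ 12.5   3.4 102.7  -0.   73.9  28.7] t 16.5
[ 0.02893815 -0.01428814 -0.01377717]
```

```bash
python3 -m handwheel '{"travel":[[0,0,1],[0,0,0.5],[0,0,0],[0,0,0],[0,0,0],[0,0,0],[0,0,0],[0,0,0]],"turn":[[0,0,0],[0,0,0],[0,0,0],[0,0,0],[0,0,0],[0,0,0],[0,0,0],[0,0,0]],"grip":[10,10,60,60,60,60,60,60]}' 40
python3 -c "
from h import *
go(.553,.2019,.124)"
python3 -m handwheel '{"travel":[[0,0,0],[0,0,0],[0,0,0],[0,0,-3],[0,0,-5],[0,0,-7],[0,0,-10],[0,0,-15]],"turn":[[0,0,0],[0,0,0],[0,0,0],[0,0,0],[0,0,0],[0,0,0],[0,0,0],[0,0,0]],"grip":[60,60,60,60,60,60,60,60]}' 40
python3 -m handwheel '{"travel":[[0,0,-20],[0,0,-20],[0,0,-20],[0,0,-10],[0,0,0],[0,0,0],[-30,10,0],[-40,12,0]],"turn":[[0,0,0],[0,0,0],[0,0,0],[0,0,0],[0,0,0],[0,0,0],[0,0,0],[0,0,0]],"grip":[70,70,70,70,70,70,70,70]}' 40
python3 -c "
from h import *
go(.561,-.157,.22)
s=read_camera('scene')[:,:,::-1].copy();t=read_camera('top')[:,:,::-1].copy()
cv2.imwrite('pics/s9.png',s);cv2.imwrite('pics/t9.png',t)
f=lambda im,u,v:cv2.resize(im[v:v+75,u:u+100],None,fx=4,fy=4,interpolation=2)
cv2.imwrite('pics/c9.png',cv2.convertScaleAbs(np.vstack([np.hstack([f(s,335,225),f(t,230,195)]),np.hstack([f(s,165,215),f(t,385,200)])]),alpha=1.5))"
```

```text
time: 17.5
eef_pos: [0.5547, 0.1994, 0.1218]
eef_rot: [[0.279, 0.96, -0.0], [0.96, -0.279, -0.0], [-0.0, -0.0, -1.0]]
ft_force: [0.1, 0.3, 0.1]
finger_gap: 0.705
tcp [0.5547 0.1994 0.1218] travel [ 1.9 -2.3 -2.2] rotvec to vertical [-0.  0.  0.] F [0.12 0.34 0.07] gap 60.2 q [ 12.5   3.5 102.7  -0.   73.8  28.7] t 17.5
time: 18.5
eef_pos: [0.5546, 0.1994, 0.1625]
eef_rot: [[0.279, 0.96, -0.0], [0.96, -0.279, -0.0], [-0.0, -0.0, -1.0]]
ft_force: [-0.0, -0.6, -0.1]
finger_gap: 0.705
time: 19.5
eef_pos: [0.5556, 0.1258, 0.2303]
eef_rot: [[0.277, 0.961, -0.002], [0.961, -0.277, -0.0], [-0.001, -0.002, -1.0]]
ft_force: [0.3, -1.0, 1.1]
finger_gap: 0.82
tcp [0.5556 0.1258 0.2303] travel [-270.3   83.5   10.4] rotvec to vertical [-0.0021  0.0008  0.    ] F [ 0.32 -1.02  1.11] gap 70.0 q [ 5.3 -4.4 99.8  0.  84.7 21.3] t 19.5
```

View pics/c9.png

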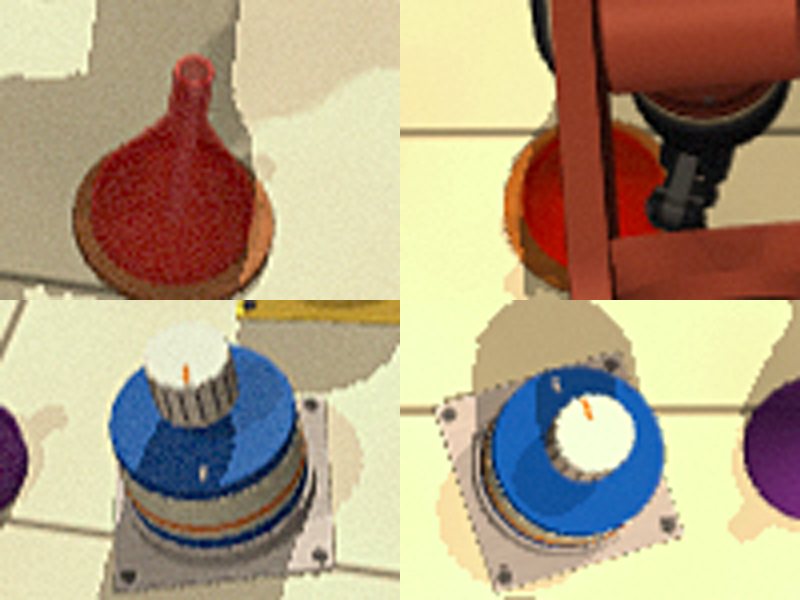

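The funnel sits upright and fully down on the post disc. The cap top is now visible, centred at scene (211.5,229) and top (433.4,232.9).

```bash
python3 -c "
from h import *
a=(211.5,229);b=(433.4,232.9)
print(tri(a,b),atz('scene',*a,.127),atz('top',*b,.127))
s=tri((335+194/4-.4,225+70/4-.4),(0,0)) if 0 else None
print('spout',atz('scene',335+194/4-.4,225+70/4-.4,.145))
go(.5605,-.1565,.19)"
```

```text
(array([ 0.5621521 , -0.15370977,  0.12459181]), np.float64(0.002519577571348153)) [ 0.56387221 -0.15146166  0.127     ] [ 0.56200589 -0.15450604  0.127     ]
spout [0.55441058 0.2009982  0.145     ]
tcp [0.5558 0.1233 0.2304] travel [-267.1   83.5   40.8] rotvec to vertical [-0.0017  0.0019  0.    ] F [-0.39  0.04  0.66] gap 70.0 q [ 5.1 -4.4 99.9 -0.1 84.7 21.4] t 19.6
```

```bash
python3 -m handwheel '{"travel":[[-25,8,0],[-40,12.5,5],[-50,16,5],[-50,16,5],[-45,14,5],[-35,11,0],[-20.3,6,0],[0,0,0]],"turn":[[0,0,0],[0,0,0],[0,0,0],[0,0,0],[0,0,0],[0,0,0],[0,0,0],[0,0,0]],"grip":[70,70,70,70,70,70,70,70]}' 60
python3 -c "
from h import *
go(.562,-.1548,.093)"
```

```text
time: 20.6
eef_pos: [0.5625, -0.1523, 0.2113]
eef_rot: [[0.28, 0.96, -0.001], [0.96, -0.28, 0.001], [0.001, -0.001, -1.0]]
ft_force: [-0.5, 1.0, -0.1]
finger_gap: 0.822
tcp [ 0.5625 -0.1523  0.2113] travel [ -2.6   0.3 118.3] rotvec to vertical [-0.001  -0.0006 -0.    ] F [-0.53  0.96 -0.11] gap 70.2 q [-22.5  -1.9  99.3   0.   82.7  -6.2] t 20.6
```

```bash
python3 -m handwheel '{"travel":[[-2.6,0.3,5],[0,0,12],[0,0,15],[0,0,15],[0,0,13],[0,0,6],[0,0,0],[0,0,0]],"turn":[[0,0,0],[0,0,0],[0,0,0],[0,0,0],[0,0,0],[0,0,0],[0,0,0],[0,0,0]],"grip":[70,70,70,70,70,70,70,70]}' 60
python3 -c "
from h import *
go(.562,-.1548,.100)"
```

```text
time: 21.6
eef_pos: [0.5625, -0.1548, 0.1465]
eef_rot: [[0.279, 0.96, 0.001], [0.96, -0.279, -0.0], [-0.0, 0.001, -1.0]]
ft_force: [-1.0, -0.1, 0.9]
finger_gap: 0.816
tcp [ 0.5625 -0.1548  0.1465] travel [-0.2 -0.6 46.5] rotvec to vertical [ 0.0012  0.0001 -0.    ] F [-0.98 -0.11  0.92] gap 69.7 q [-22.7   1.2 102.6   0.   76.1  -6.5] t 21.6
```

```bash
python3 -m handwheel '{"travel":[[0,0,8],[0,0,12],[0,0,12],[0,0,9],[0,0,5],[0,0,0],[0,0,0],[0,0,0]],"turn":[[0,0,0],[0,0,0],[0,0,0],[0,0,0],[0,0,0],[0,0,0],[0,0,0],[0,0,0]],"grip":[70,70,70,70,70,70,30,30]}' 60
python3 -m handwheel '{"travel":[[0,0,0],[0,0,0],[0,0,0],[0,0,0],[0,0,0],[0,0,0],[0,0,0],[0,0,0]],"turn":[[0,0,0],[0,0,0],[0,0,0],[0,0,0],[0,0,0],[0,0,0],[0,0,0],[0,0,0]],"grip":[30,30,30,30,30,30,30,30]}' 60
python3 -c "
from h import *
go(.562,-.1548,.093)"
```

```text
time: 22.6
eef_pos: [0.5626, -0.1547, 0.1007]
eef_rot: [[0.279, 0.96, 0.001], [0.96, -0.279, -0.0], [-0.0, 0.001, -1.0]]
ft_force: [-2.0, -0.4, 2.8]
finger_gap: 0.501
time: 23.6
eef_pos: [0.5625, -0.1547, 0.1]
eef_rot: [[0.279, 0.96, 0.001], [0.96, -0.279, -0.0], [-0.0, 0.001, -1.0]]
ft_force: [2.2, -0.6, 3.3]
finger_gap: 0.5
tcp [ 0.5625 -0.1547  0.1   ] travel [-0.3 -0.5  7. ] rotvec to vertical [ 0.001   0.0001 -0.    ] F [ 2.18 -0.61  3.33] gap 42.7 q [-22.7   4.  104.4   0.   71.5  -6.5] t 23.6
```

```bash
python3 -m handwheel '{"travel":[[0,0,1.5],[0,0,1.5],[0,0,1.5],[0,0,1.5],[0,0,0.7],[0,0,0],[0,0,0],[0,0,0]],"turn":[[0,0,0],[0,0,0],[0,0,0],[0,0,0],[0,0,0],[0,0,0],[0,0,0],[0,0,0]],"grip":[30,30,30,30,30,30,30,30]}' 60
python3 -c "
from h import *
go(.562,-.1548,.093);print(state()['moment'])"
```

```text
time: 24.6
eef_pos: [0.5625, -0.1547, 0.0938]
eef_rot: [[0.279, 0.96, 0.001], [0.96, -0.279, -0.0], [-0.0, 0.001, -1.0]]
ft_force: [1.4, -0.4, 6.6]
finger_gap: 0.502
tcp [ 0.5625 -0.1547  0.0938] travel [-0.2 -0.5  0.8] rotvec to vertical [ 0.0008  0.0001 -0.    ] F [ 1.39 -0.37  6.56] gap 42.9 q [-22.7   4.5 104.6   0.   70.9  -6.5] t 24.6
[-0.08683096 -0.242872    0.02123823]
```

```bash
python3 -m handwheel '{"travel":[[0,0,0.4],[0,0,0],[0,0,0],[0,0,0],[0,0,0],[0,0,0],[0,0,0],[0,0,0]],"turn":[[0,0,-0.05],[0,0,-0.1],[0,0,-0.1],[0,0,-0.1],[0,0,-0.1],[0,0,-0.1],[0,0,-0.1],[0,0,-0.05]],"grip":[30,30,30,30,30,30,30,30]}' 60
python3 -c "
from h import *
go(.562,-.1548,.093);print(state()['moment'])"
```

```text
time: 25.6
eef_pos: [0.5621, -0.1544, 0.0933]
eef_rot: [[-0.407, 0.913, -0.0], [0.913, 0.407, 0.0], [0.0, -0.0, -1.0]]
ft_force: [-0.4, 0.4, 6.8]
finger_gap: 0.5
tcp [ 0.5621 -0.1544  0.0933] travel [-0.3 -0.3  0.3] rotvec to vertical [-0.0001 -0.0004 -0.    ] F [-0.38  0.35  6.79] gap 42.7 q [-22.7   4.5 104.6   0.   70.9 -46.7] t 25.6
[ 0.10042114  0.04877531 -0.00161463]
```

```bash
python3 -m handwheel '{"travel":[[0,0,0],[0,0,0],[0,0,0],[0,0,0],[0,0,0],[0,0,0],[0,0,0],[0,0,0]],"turn":[[0,0,-0.08],[0,0,-0.12],[0,0,-0.12],[0,0,-0.12],[0,0,-0.12],[0,0,-0.12],[0,0,-0.08],[0,0,0]],"grip":[30,30,30,30,30,30,30,30]}' 60
python3 -c "
from h import *
go(.562,-.1548,.16);print(state()['moment'])
s=read_camera('scene')[:,:,::-1];cv2.imwrite('pics/s10.png',s)"
```

```text
time: 26.6
eef_pos: [0.5621, -0.1545, 0.0933]
eef_rot: [[-0.924, 0.383, -0.0], [0.383, 0.924, 0.0], [0.0, -0.0, -1.0]]
ft_force: [-0.8, 0.7, 7.0]
finger_gap: 0.499
tcp [ 0.5621 -0.1545  0.0933] travel [ -0.   -0.3 -66.7] rotvec to vertical [-0.0001 -0.0004 -0.    ] F [-0.83  0.65  7.03] gap 42.6 q [-22.7   4.5 104.6  -0.   70.9 -90.2] t 26.6
[0.01145741 0.05821023 0.06210627]
```

```bash
python3 -m handwheel '{"travel":[[0,0,-2],[0,0,-2],[0,0,-3],[0,0,-3],[0,0,-3],[0,0,-3],[0,0,0],[0,0,0]],"turn":[[0,0,0],[0,0,0],[0,0,0],[0,0,0],[0,0,0],[0,0,0],[0,0,0],[0,0,0]],"grip":[30,30,30,30,30,30,30,30]}' 60
python3 -c "
from h import *
go(.562,-.1548,.16);print(state()['moment'])"
```

```text
time: 27.65
eef_pos: [0.5617, -0.1545, 0.1084]
eef_rot: [[-0.924, 0.383, -0.001], [0.383, 0.924, 0.0], [0.001, -0.0, -1.0]]
ft_force: [-1.3, -0.1, -0.5]
finger_gap: 0.497
tcp [ 0.5617 -0.1545  0.1084] travel [ -0.4  -0.2 -51.6] rotvec to vertical [-0.0002 -0.0012 -0.    ] F [-1.31 -0.1  -0.5 ] gap 42.4 q [-22.7   3.5 104.1  -0.   72.5 -90.2] t 27.65
[-0.03360891 -0.01470434 -0.01055173]
```

Now free at 8 mm above locked height with no pull. Lifting fully.

```bash
python3 -m handwheel '{"travel":[[0,0,-5],[0,0,-8],[0,0,-10],[0,0,-10],[0,0,-9],[0,0,-6],[0,0,-3],[0,0,-1]],"turn":[[0,0,0],[0,0,0],[0,0,0],[0,0,0],[0,0,0],[0,0,0],[0,0,0],[0,0,0]],"grip":[30,30,30,30,30,30,30,30]}' 60
python3 -m handwheel '{"travel":[[0,0,0],[0,0,0],[0,0,0],[0,0,0],[0,0,0],[0,0,0],[0,0,0],[0,0,0]],"turn":[[0,0,0],[0,0,0],[0,0,0],[0,0,0],[0,0,0],[0,0,0],[0,0,0],[0,0,0]],"grip":[30,30,30,30,30,30,30,30]}' 60
python3 -c "
from h import *
go(.562,-.1548,.16)
s=read_camera('scene')[:,:,::-1].copy()
f=lambda im,u,v:cv2.resize(im[v:v+100,u:u+100],None,fx=4,fy=4,interpolation=2)
cv2.imwrite('pics/c10.png',cv2.convertScaleAbs(np.hstack([f(s,165,180),f(s,335,215)]),alpha=1.5))"
```

```text
time: 28.65
eef_pos: [0.5621, -0.1545, 0.1607]
eef_rot: [[-0.924, 0.383, -0.0], [0.383, 0.924, 0.0], [0.0, 0.0, -1.0]]
ft_force: [-0.2, 0.1, -1.1]
finger_gap: 0.504
time: 29.65
eef_pos: [0.5621, -0.1545, 0.1607]
eef_rot: [[-0.924, 0.383, 0.0], [0.383, 0.924, -0.0], [-0.0, -0.0, -1.0]]
ft_force: [-0.2, 0.8, -0.6]
finger_gap: 0.5
tcp [ 0.5621 -0.1545  0.1607] travel [ 0.  -0.3  0.7] rotvec to vertical [-0.  0.  0.] F [-0.23  0.81 -0.55] gap 42.7 q [-22.7   0.4 102.   -0.   77.6 -90.2] t 29.65
```

View pics/c10.png

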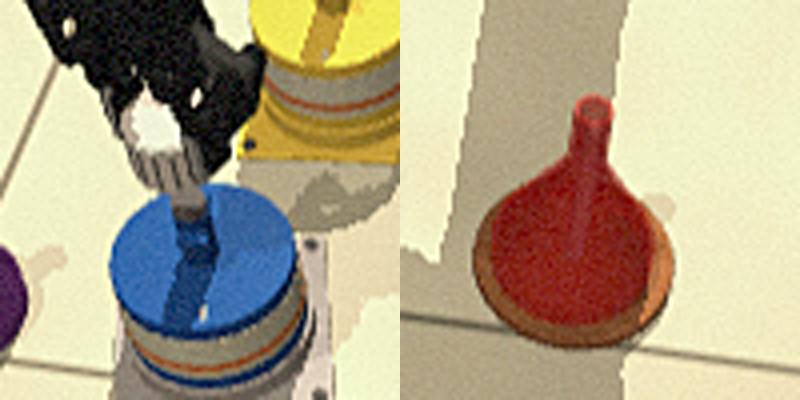

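The cap is in the fingers at crop (160,145), scene (205,216), with the bare neck below it at crop (190,205). The funnel stands upright on the post. Handing in.

```bash
python3 -c "
from bench import *
print(hand_in())"
```

```text
the job is handed in; nothing more can be done
None
```

I lifted the funnel off, set it fully down on the post and let go. I then pressed the cap about 6.5 mm (6.8–7 N), turned it about 85° anticlockwise, and lifted it off. The job is handed in; hand-in gives no verdict. The robot clock stood at about 29.7 s of the 54 s allowed.

**Last checks:**
- **Cap:** it is held level on the bottle axis, with no sign of load on the wrist. Its centre is about 171 mm up by TCP height, leaving roughly 30 mm of air. The last picture shows the cap in the fingers above the bare neck.
- **Funnel:** the pictures taken after release and at the end show it upright on the disc. Its spout end measures about 1–2 mm from the post axis, and the rim height at release was consistent with resting on the disc.

**What disagreed or was not checked:**
- **Spout grip:** the fingers read 33 mm open on the first grip and 27 mm after I regripped 12 mm higher, although the spout is 21 mm across. I did not find the cause, but the funnel lifted and released cleanly.
- **Cameras:** the scene and top views differed by 2–4 mm on the cap and spout.
- **Twist and final grip:** the 85° is the gripper's turn; I did not check the cap's orange mark for slip. The fingers' force on the cap was not measured at the end; the grip was set to 60 N and its opening held steady.
- **Bystanders:** I did not measure their positions again. The arm passed well above them, and no unexpected contact force showed.

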